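# Release the latched channel key of the cable test box

### The job

One of the four channel keys on the test box has been left latched down, and all channels must be off before the next cable is tested. Going along the row from left to right as the robot sees it, tap each key lightly with a fingertip, without pushing any in, to feel which one is latched; then press that one until it releases, so that all four keys stand up. Push in none of the others, do not press hard, and leave the loose things round the box where they are: nothing is to be picked up.

Things in the scene. Friction and masses are not known exactly. Their poses are not given: they have to be found in the camera images.
- test_box: flat grey instrument box with an aluminium top, 104 mm deep (its x) x 268 mm wide (its y) x 46 mm high, fixed to the bench, turned by up to 0.3 rad. Origin: centre of its underside; z up. Front (own -x) faces the robot; own +y is the left end seen from the robot. Four keys stand in a row 12 mm nearer the front than its middle, at its y = +84, +28, -28, -84 mm; jacks behind them
- row_mid (a point): middle of the key row, at the height of the tops of keys that are up (68 mm above the bench). A key that is up is springy: it starts to give at 2 N and takes 0.5 N more per further mm (3 N: 2 mm in), comes back when let go, and has its end stop 10 mm down. Pushed in 7 mm (5.5 N) or more it counts as pushed in, a failure
- row_left (a point): place of the leftmost key, at the height of the tops of keys that are up. The latched key (any one of the four) stands 5 mm lower, top 63 mm above the bench, and feels firm: it does not move under less than 4.5 N. 6 to 11 N push it further to its end stop, 5 mm further down; its catch lets go 3 to 4 mm on, and it then rises fully by itself once the finger is lifted
- key_a: one of four identical square black key caps, 30 x 30 mm, in a grey collar 40 mm square whose top is 51 mm above the bench; which of the four places it has varies. Origin: centre of its flat top face, 68 mm above the bench when up, 63 mm when latched; axes as the box's; it moves only straight down and up, 10 mm at most
- key_b: one of four identical square black key caps, 30 x 30 mm, in a grey collar 40 mm square whose top is 51 mm above the bench; which of the four places it has varies. Origin: centre of its flat top face, 68 mm above the bench when up, 63 mm when latched; axes as the box's; it moves only straight down and up, 10 mm at most
- key_c: one of four identical square black key caps, 30 x 30 mm, in a grey collar 40 mm square whose top is 51 mm above the bench; which of the four places it has varies. Origin: centre of its flat top face, 68 mm above the bench when up, 63 mm when latched; axes as the box's; it moves only straight down and up, 10 mm at most
- key_d: one of four identical square black key caps, 30 x 30 mm, in a grey collar 40 mm square whose top is 51 mm above the bench; which of the four places it has varies. Origin: centre of its flat top face, 68 mm above the bench when up, 63 mm when latched; axes as the box's; it moves only straight down and up, 10 mm at most
- gauge_box_0: small red pin-gauge box, 36 x 46 x 16 mm, loose, in front of the test box; origin under its centre. Leave alone
- gauge_box_1: small grey pin-gauge box with a red lid, 36 x 46 x 16 mm, loose, in front of the test box; origin under its centre. Leave alone
- gauge_box_3: small grey pin-gauge box with a red lid, 36 x 46 x 16 mm, loose, beside the right end of the test box; origin under its centre. Leave alone
- connector_c: white wire connector with blue and black coiled tails, 111 x 102 x 26 mm, loose, beside the left end of the test box; origin under its centre. Leave alone
- paint_marker: red paint marker standing on its end, 22 mm thick, 134 mm high, loose, beyond the right end of the test box; origin under its centre. Leave alone

How it is judged:
On the way, in this order (a step that is already met when the one before it is completed fails the run):
1. a fingertip touches the leftmost key (((contact force between the fingers and key_a above 0.5 N and y of key_a in the frame of test_box between 0.064 and 0.104 m) or (contact force between the fingers and key_b above 0.5 N and y of key_b in the frame of test_box between 0.064 and 0.104 m) or (contact force between the fingers and key_c above 0.5 N and y of key_c in the frame of test_box between 0.064 and 0.104 m) or (contact force between the fingers and key_d above 0.5 N and y of key_d in the frame of test_box between 0.064 and 0.104 m))), for 0.03 s.
2. a fingertip touches the second from the left key (((contact force between the fingers and key_a above 0.5 N and y of key_a in the frame of test_box between 0.008 and 0.048 m) or (contact force between the fingers and key_b above 0.5 N and y of key_b in the frame of test_box between 0.008 and 0.048 m) or (contact force between the fingers and key_c above 0.5 N and y of key_c in the frame of test_box between 0.008 and 0.048 m) or (contact force between the fingers and key_d above 0.5 N and y of key_d in the frame of test_box between 0.008 and 0.048 m))), for 0.03 s.
3. a fingertip touches the third from the left key (((contact force between the fingers and key_a above 0.5 N and y of key_a in the frame of test_box between -0.048 and -0.008 m) or (contact force between the fingers and key_b above 0.5 N and y of key_b in the frame of test_box between -0.048 and -0.008 m) or (contact force between the fingers and key_c above 0.5 N and y of key_c in the frame of test_box between -0.048 and -0.008 m) or (contact force between the fingers and key_d above 0.5 N and y of key_d in the frame of test_box between -0.048 and -0.008 m))), for 0.03 s.
4. a fingertip touches the rightmost key (((contact force between the fingers and key_a above 0.5 N and y of key_a in the frame of test_box between -0.104 and -0.064 m) or (contact force between the fingers and key_b above 0.5 N and y of key_b in the frame of test_box between -0.104 and -0.064 m) or (contact force between the fingers and key_c above 0.5 N and y of key_c in the frame of test_box between -0.104 and -0.064 m) or (contact force between the fingers and key_d above 0.5 N and y of key_d in the frame of test_box between -0.104 and -0.064 m))), for 0.03 s.
5. the latched key is released: all four keys stand up (z of each of key_a, key_b, key_c, key_d in the frame of test_box above 0.0655 m), for 0.2 s.
At the end, for the whole second after the job is handed in: all four key tops stand at least 65.5 mm above the bench (up is 68 mm) and are at rest; every loose thing is within 20 mm of where it stood (all of step 5 and linear speed of each of key_a, key_b, key_c, key_d below 0.01 m/s and distance of each of gauge_box_0, gauge_box_1, gauge_box_3, connector_c, paint_marker from where it was at the start of the episode below 0.02 m); the robot touches nothing.
It fails at once if a key that was up is pushed in 7 mm or more (z of any of key_a, key_b, key_d in the frame of test_box below 0.061 m).
It fails at once if a key is pressed with more than 30 N (contact force between the fingers and key_a above 30 N or contact force between the fingers and key_b above 30 N or contact force between the fingers and key_c above 30 N or contact force between the fingers and key_d above 30 N).
It fails at once if a loose thing is moved more than 20 mm, lifted or knocked over (distance of any of gauge_box_0, gauge_box_1, gauge_box_3, connector_c, paint_marker from where it was at the start of the episode above 0.02 m or angle between any of gauge_box_0, gauge_box_1, gauge_box_3, connector_c, paint_marker's own z axis and vertical above 0.3 rad).
It also fails if it takes over 48 s, if anything falls off the work surface, if the arm or the gripper's body presses on something with over 40 N, if the wrist force passes 120 N, or if a joint passes its speed limit or range.

### The arm

A 6-joint arm with a two-finger parallel gripper is mounted at the origin on a cart in front of the work surface, level with it; the furniture and walls round the work are solid. World frame = base frame: x ahead of the robot, y to its left, z up, the work surface at z = 0. Lengths are in m, angles in rad, forces in N, time in s.
With the tool pointing down it reaches from about 0.35 to 0.775 m from the base axis. Payload 5.5 kg.
Tool frame: the origin (TCP) lies at the very end of the fingers, on their centre line; the grasp point (between the pads) lies 19 mm behind it; z points along the fingers, y is the line along which they close (so a half turn about z gives the same grasp; the last joint's range is limited). The gripper opens to 85 mm and grips with 20 to 120 N. Pads are 22 mm wide; open, the fingers measure 114 mm over their backs; the gripper's body (76 mm by 85 mm) begins 54 mm behind the grasp point. The pads swing forward as they close: fully open they stand 13 mm farther back than shut.
Start: joints at [1.125, 0.313, 0.046, 1.304, 0, 1.431], TCP at [0.173, 0.548, 0.231] pointing down, gripper open.
Joint ranges: [-2.76, 2.76], [-0.86, 1.69], [-1.03, 1.26], [-2.2, 2.34], [-1.47, 1.5], [-3.14, 3.14]. Speed limits (rad/s): [2.57, 2.57, 3.14, 3.14, 3.14, 3.14].

### API

Orientations are given as a unit quaternion [w, x, y, z].
In Python, from workcell import env, cams, ticket, spotter gives the robot as it stands.
- The arm moves only by the tool jog_arm, never from a script. Its argument "increments" is a list that holds one entry, the list of rows, each a list of 7 numbers: the shift along the tool's x, y, z in units of 0.25 m (1.0 is 0.25 m), then the turn, a rotation vector about the tool's x, y, z in units of 180 degrees (1.0 is 180 degrees), then the closure in counts, from 0 (fully open) to 255 (shut). A call has 1 to 20 rows; each row shifts and turns the commanded pose from where the row before left it, along the tool's axes as they then stand; what a row does not reach is not made up. A row lasts 1/10 s, in which the tool goes at most 50 mm and 8.59 degrees, less where a joint would pass 70% of its speed; a pose out of reach is approached as far as the arm can. A call with a number of a shift or a turn outside -1 to 1 is refused whole. A call with a gripper value outside its range is refused whole. The fingers move at their own pace and stop on an object; "force" is the grip in N (left out, the last holds). Time passes only in rows, so rows that do not move let the fingers close. It gives the time, the measured TCP pose, the force, the opening and the grip force at its end, in the units of the state.
- env.get_state(): the state, without advancing time (a new reading comes with each control period).
- cams.read_camera(name): name is "side" or "top" or "wrist"; returns a dict with "pixels" (400x640x3 uint8, red, green, blue), "fx", "fy", "cx", "cy" (pixels), "xyz" and "attitude" of the camera in the world; the wrist camera has in their place "mount" (4x4, takes a point from camera to tool coordinates, whose origin is the TCP and whose axes are the flange's). Camera axes: x right, y down, z forward; pixel columns grow to the right and rows downward; lengths in m; the calibration is good to about 2 mm. A picture is of the moment at which its call begins: read the wrist's pose just before it. There is no depth.
- ticket.hand_in(): hands the job in; it is judged then, once.
Trained networks look in the newest picture that a camera, given by its name, has taken for a name from the list of things; names that differ only in an ending like _2 or _b are one class to them, and where a whole thing is asked for, a point or a joint stands for the part that bears it (a point fixed in the world has none). Each returns a list of dicts, best first, with "conf" (0 to 1); they miss things now and then, are a little off and sometimes report something else, mostly with a low value. They report only what shows in the picture. A call takes as long as a camera call.
- spotter.find_in(target, camera): "uv" ([column, row] in pixels, amid what is visible of it).
- spotter.cut_out(target, camera): "region" (400x640 bool, what is visible of it) and "uv" ([column, row] in pixels, amid what is visible of it).
- spotter.landmark_of(target, camera): "uv" ([column, row] in pixels: a listed point, or the origin of a listed thing).
The state is a dict: "clock": time; "joint_pos": joint angles; "qvel": joint speeds; "tau": joint torques, N m; "tcp_pos": TCP position; "orientation": TCP orientation; "wrist_force": force on the tool from outside, world axes, zero at the start; "ft_torque": the same for the moment, N m; "finger_gap": finger opening in m; "grip_force": force on a finger pad.
Only numpy, scipy, OpenCV 4.12 (cv2) and the standard library are available. Lean on these libraries where they do the work, as an engineer would, in place of code of your own. Each camera call takes 0.05 s, during which the arm holds its last target. There are 200 camera calls.

## Working session

There is one attempt and no reset: what is moved stays moved. The work goes in short steps, Python scripts to look and compute and a tool call to move; the robot and the scene stay as the last step left them, time stands still between calls to the robot, and variables do not carry over. Pictures are saved under pics/ and viewed, at most 10 in all, crops included, and the job is handed in when it is done.

Besides the shell and the picture viewer there is one more tool, called after "Emit:" as name([rows], argument=value, ...), one row to a line, values as JSON. jog_arm: Moves the arm, as the interface text tells. Shifts and turns lie within -1 to 1; 1 stands for 0.25 m of shift or 180 degrees of turn. Its arguments: {"type":"object","properties":{"increments":{"type":"array"},"force":{"type":"number"}},"required":["increments"]}

```bash
mkdir -p pics; cat > h.py <<'E'
import numpy as np, cv2
from scipy.spatial.transform import Rotation as R
from workcell import env, cams, ticket, spotter
def rot(a):
    a=np.array(a); return a if a.shape==(3,3) else R.from_quat(np.r_[a[1:],a[0]]).as_matrix()
def ray(c,uv): 
    d=rot(c['attitude'])@np.array([(uv[0]-c['cx'])/c['fx'],(uv[1]-c['cy'])/c['fy'],1]); return np.array(c['xyz']),d
def at(c,uv,z): o,d=ray(c,uv); return o+d*(z-o[2])/d[2]
def save(c,n): cv2.imwrite('pics/'+n,c['pixels'][...,::-1])
E
python3 - <<'E'
from h import *
s=env.get_state(); print({k:np.round(v,3) for k,v in s.items()})
for n in ['top','side']:
    c=cams.read_camera(n); save(c,n+'0.png'); print(n,c['xyz'],c['attitude'],c['fx'])
    for t,z in [('row_mid',.068),('row_left',.068),('test_box',0),('key_a',.068),('paint_marker',0),('connector_c',0),('gauge_box_0',0),('gauge_box_1',0)]:
        for r in spotter.landmark_of(t,n): print(t,np.round(r['uv'],1),round(r['conf'],2),at(c,r['uv'],z).round(4))
E
```

```text
{'clock': np.float64(0.0), 'joint_pos': array([1.125, 0.314, 0.045, 1.304, 0.   , 1.431]), 'qvel': array([ 0.001,  0.   ,  0.001,  0.001, -0.   ,  0.001]), 'tau': array([-1.0000e-03, -4.8063e+01,  2.9853e+01,  1.9000e-02, -0.0000e+00,
        0.0000e+00]), 'tcp_pos': array([0.173, 0.548, 0.23 ]), 'orientation': array([-0.   ,  0.152,  0.988, -0.001]), 'wrist_force': array([-0.334,  0.076,  0.183]), 'ft_torque': array([ 0.031, -0.009,  0.003]), 'grip_force': np.float64(0.0), 'finger_gap': np.float64(0.086)}
top [0.21315163 0.06036289 1.44583994] [-0.06403706  0.70459091 -0.70366589  0.06561422] 469.9792168065497
row_mid [365.2 207.3] 0.98 [ 0.4537 -0.0627  0.068 ]
row_left [338.  217.5] 0.81 [0.4229 0.0184 0.068 ]
test_box [368.2 209.4] 0.68 [ 0.4589 -0.078  -0.    ]
key_a [395.4 202. ] 0.51 [ 0.4699 -0.153   0.068 ]
key_a [359.9 214.3] 0.49 [ 0.4326 -0.0466  0.068 ]
key_a [339.5 216.7] 0.43 [0.4253 0.0139 0.068 ]
key_a [377.9 208.2] 0.42 [ 0.451  -0.1004  0.068 ]
paint_marker [458.3 213.1] 0.52 [ 0.4476 -0.3588  0.    ]
connector_c [294.7 226.6] 0.57 [0.4045 0.1506 0.    ]
gauge_box_
[... 447 characters left out ...]
 [348.8 239. ] 0.92 [ 0.4567 -0.0753  0.068 ]
row_left [322.5 221.3] 0.9 [0.4365 0.0101 0.068 ]
test_box [347.4 252.6] 0.86 [ 0.4647 -0.0623 -0.    ]
key_a [319.9 217.8] 0.65 [0.4378 0.0243 0.068 ]
key_a [335.3 231.7] 0.53 [ 0.4431 -0.0374  0.068 ]
paint_marker [420.9 346.8] 0.69 [ 0.4432 -0.3543 -0.    ]
connector_c [285.9 215. ] 0.75 [0.4007 0.1447 0.    ]
gauge_box_0 [348.9 299.7] 0.86 [ 0.3852 -0.179   0.    ]
gauge_box_0 [401.1 303.8] 0.6 [ 0.478  -0.2527  0.    ]
gauge_box_0 [304.9 270.7] 0.52 [ 0.3438 -0.0523  0.    ]
gauge_box_1 [348.9 299.7] 0.86 [ 0.3852 -0.179   0.    ]
gauge_box_1 [401.1 303.8] 0.6 [ 0.478  -0.2527  0.    ]
gauge_box_1 [304.9 270.7] 0.52 [ 0.3438 -0.0523  0.    ]
```

```bash
python3 - <<'E'
import cv2,numpy as np
t=cv2.imread('pics/top0.png')[170:270,270:470]; s=cv2.imread('pics/side0.png')[190:360,260:460]
t=cv2.resize(t,None,fx=3.8,fy=3.0*3.8/3.0,interpolation=3)[:,:760]
s=cv2.resize(s,None,fx=3.5,fy=3.5,interpolation=3)
cv2.imwrite('pics/t1.png',t);cv2.imwrite('pics/s1.png',s)
E
```

```text
(no output)
```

View pics/t1.png

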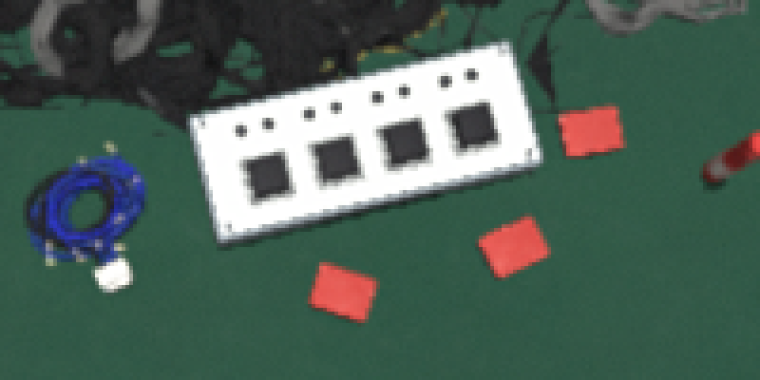

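View pics/s1.png

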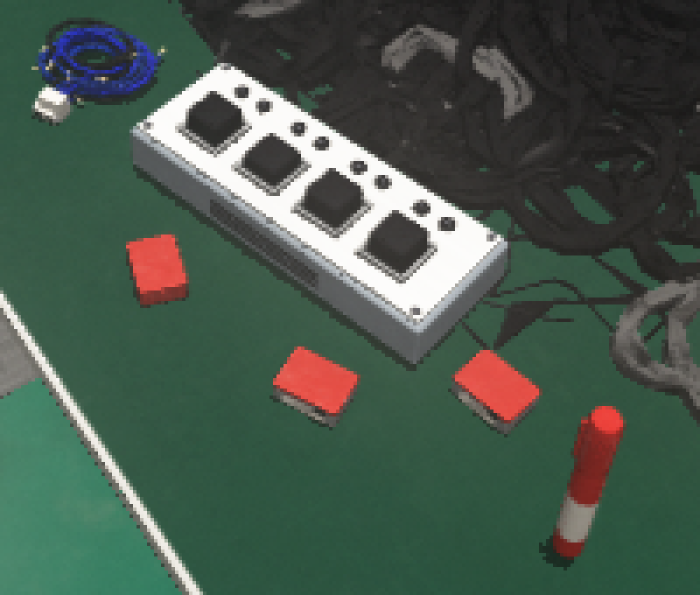

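The top crop shows the four keys at full-picture pixels of about (341,216), (359,212), (377,207) and (395,203). Red boxes lie in front of and to the right of the box, with the marker farther right. I'll segment the dark caps for the pose.

```bash
python3 - <<'E'
from h import *
c=cams.read_camera('top'); g=c['pixels'].max(2)
P=[]
for u,v in [(340.8,216.3),(358.7,211.8),(376.6,207.1),(394.7,203.2)]:
    r0,c0=int(v)-8,int(u)-8
    w=np.clip(150-g[r0:r0+18,c0:c0+18].astype(float),0,100)
    yy,xx=np.mgrid[r0:r0+18,c0:c0+18]
    uv=((w*xx).sum()/w.sum(),(w*yy).sum()/w.sum()); P.append(at(c,uv,.066)[:2]); print(np.round(uv,2),P[-1].round(4))
P=np.array(P); d=(P[0]*3+P[1]-P[2]-3*P[3]); print('mid',P.mean(0).round(4),'yaw',np.arctan2(-d[0],d[1]),'pitch',np.linalg.norm(d)/10)
o=spotter.cut_out('test_box','top'); 
if o:
    m=o[0]['region'].astype(np.uint8); (uc,vc),sz,a=cv2.minAreaRect(cv2.findNonZero(m)); print(uc,vc,sz,a,at(c,(uc,vc),.046))
c=cams.read_camera('side')
# project keys into side for consistency
for p in P:
    q=rot(c['attitude']).T@(np.r_[p,.068]-c['xyz']); print(np.round([q[0]/q[2]*c['fx']+c['cx'],q[1]/q[2]*c['fy']+c['cy']],1))
E
```

```text
[340.15 215.91] [0.428  0.0119]
[358.17 211.55] [ 0.4412 -0.0418]
[376.2  207.18] [ 0.4545 -0.0957]
[394.2  202.72] [ 0.468  -0.1497]
mid [ 0.4479 -0.0688] yaw 0.2429243663341619 pitch 0.05550883315653116
365.2427062988281 207.55897521972656 (36.24785614013672, 89.00523376464844) 77.09259033203125 [ 0.45672511 -0.06477305  0.046     ]
[319.3 222.2]
[335.6 233.1]
[353.1 244.7]
[371.7 257. ]
```

Emit:
jog_arm([
  [[0,0,0,0,0,-0.0436,255],[0,0,0,0,0,-0.0436,255],[0,0,0,0,0,-0.0436,255],[0,0,0,0,0,-0.0436,255],[-0.034,-0.166,0,0,0,0,255],[-0.034,-0.166,0,0,0,0,255],[-0.034,-0.166,0,0,0,0,255],[-0.034,-0.166,0,0,0,0,255],[-0.034,-0.166,0,0,0,0,255],[-0.034,-0.166,0,0,0,0,255],[-0.034,-0.166,0,0,0,0,255],[-0.034,-0.166,0,0,0,0,255],[-0.034,-0.166,0,0,0,0,255],[-0.034,-0.166,0,0,0,0,255],[-0.034,-0.166,0,0,0,0,255],[-0.034,-0.166,0,0,0,0,255],[-0.034,-0.166,0,0,0,0,255],[-0.034,-0.166,0,0,0,0,255]],
], force=20)

```text
clock: 2.85
tcp_pos: [0.4285, 0.011, 0.2316]
orientation: [0.001, -0.121, 0.993, -0.0]
wrist_force: [-0.0, 0.6, -0.6]
finger_gap: 0.0003
grip_force: 0.0
```

```bash
python3 - <<'E'
from h import *
s=env.get_state(); c=cams.read_camera('wrist'); save(c,'w1.png')
T=np.eye(4);T[:3,:3]=rot(s['orientation']);T[:3,3]=s['tcp_pos']
M=T@np.array(c['mount']); c['xyz']=M[:3,3]; c['attitude']=M[:3,:3]
print(np.array(c['mount']).round(3).tolist(), s['wrist_force'])
for t in ['row_mid','row_left','key_a']:
    for r in spotter.landmark_of(t,'wrist'): print(t,np.round(r['uv'],1),round(r['conf'],2),at(c,r['uv'],.068).round(4))
for p in [(.428,.0119),(.4412,-.0418),(.4545,-.0957),(.468,-.1497)]:
    q=c['attitude'].T@(np.r_[p,.068]-c['xyz']); print(np.round([q[0]/q[2]*c['fx']+c['cx'],q[1]/q[2]*c['fy']+c['cy']],1))
E
```

```text
[[-0.001, -0.947, -0.322, 0.083], [1.0, -0.001, 0.0, 0.002], [-0.001, -0.322, 0.947, -0.142], [0.0, 0.0, 0.0, 1.0]] [-0.013846    0.58289975 -0.62653168]
row_mid [222.8 177.4] 0.85 [ 0.4497 -0.0681  0.068 ]
key_a [130.6 178.5] 0.97 [ 0.4705 -0.1484  0.068 ]
key_a [253.5 178.8] 0.85 [ 0.4444 -0.0411  0.068 ]
key_a [316.3 176.9] 0.77 [0.4292 0.0133 0.068 ]
key_a [189.5 177.7] 0.57 [ 0.4571 -0.0971  0.068 ]
[315.1 175.2]
[253.4 175.3]
[191.4 175.3]
[129.3 175.6]
```

View pics/w1.png

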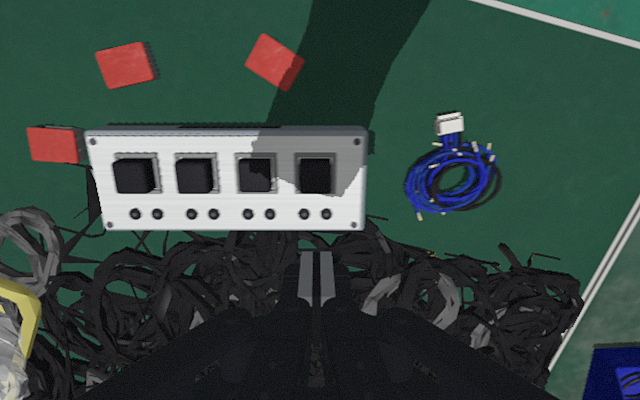

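Emit:
jog_arm([
  [[0,-0.004,0.152,0,0,0,255],[0,0,0.152,0,0,0,255],[0,0,0.152,0,0,0,255],[0,0,0.152,0,0,0,255],[0,0,0,0,0,0,255],[0,0,0,0,0,0,255]],
])

```text
clock: 3.65
tcp_pos: [0.4273, 0.013, 0.0797]
orientation: [-0.001, -0.122, 0.993, 0.0]
wrist_force: [0.9, -0.2, 0.7]
finger_gap: 0.0001
grip_force: 0.0
```

Emit:
jog_arm([
  [[0,0,0.02,0,0,0,255],[0,0,0.016,0,0,0,255],[0,0,0,0,0,0,255],[0,0,0,0,0,0,255]],
])

```text
clock: 4.05
tcp_pos: [0.4287, 0.0118, 0.0709]
orientation: [0.001, -0.121, 0.993, -0.0]
wrist_force: [0.0, 0.3, -0.6]
finger_gap: 0.0001
grip_force: 0.0
```

Emit:
jog_arm([
  [[0,0,0.008,0,0,0,255],[0,0,0.008,0,0,0,255],[0,0,0,0,0,0,255],[0,0,0,0,0,0,255]],
])

```text
clock: 4.45
tcp_pos: [0.4286, 0.0117, 0.0665]
orientation: [0.0, -0.121, 0.993, -0.0]
wrist_force: [0.8, -0.5, 2.8]
finger_gap: -0.0
grip_force: 1.3
```

Key 1 gives 2.8 N at 66.5 mm, so it's up. Next is key 2.

Emit:
jog_arm([
  [[0,0,-0.048,0,0,0,255],[0,-0.112,0,0,0,0,255],[0,-0.112,0,0,0,0,255],[0,0,0,0,0,0,255],[0,0,0.032,0,0,0,255],[0,0,0.008,0,0,0,255],[0,0,0.008,0,0,0,255],[0,0,0,0,0,0,255],[0,0,0,0,0,0,255]],
])

```text
clock: 5.35
tcp_pos: [0.4414, -0.042, 0.0662]
orientation: [-0.0, -0.121, 0.993, 0.0]
wrist_force: [0.5, 0.2, 0.2]
finger_gap: -0.0002
grip_force: 0.0
```

Emit:
jog_arm([
  [[0,0,0.008,0,0,0,255],[0,0,0.004,0,0,0,255],[0,0,0,0,0,0,255],[0,0,0,0,0,0,255]],
])

```text
clock: 5.75
tcp_pos: [0.4416, -0.0425, 0.0633]
orientation: [0.0, -0.121, 0.993, 0.0]
wrist_force: [0.6, 1.1, 0.6]
finger_gap: 0.0001
grip_force: 0.1
```

Emit:
jog_arm([
  [[0,0,0.002,0,0,0,255],[0,0,0,0,0,0,255]],
])

```text
clock: 5.95
tcp_pos: [0.4417, -0.0425, 0.063]
orientation: [0.0, -0.121, 0.993, 0.0]
wrist_force: [-1.9, 0.6, 4.8]
finger_gap: 0.0002
grip_force: 2.1
```

Emit:
jog_arm([
  [[0,0,0.001,0,0,0,255],[0,0,0,0,0,0,255]],
])

```text
clock: 6.15
tcp_pos: [0.4417, -0.0425, 0.0627]
orientation: [0.0, -0.121, 0.993, 0.0]
wrist_force: [-0.9, 1.2, 4.9]
finger_gap: 0.0004
grip_force: 2.3
```

Key 2 is firm at 63 mm, so it's the latched one. I'll lift and tap keys 3 and 4 before pressing it.

Emit:
jog_arm([
  [[0,0,-0.063,0,0,0,255],[0,-0.112,0,0,0,0,255],[0,-0.112,0,0,0,0,255],[0,0,0,0,0,0,255],[0,0,0.032,0,0,0,255],[0,0,0.008,0,0,0,255],[0,0,0.008,0,0,0,255],[0,0,0,0,0,0,255],[0,0,0,0,0,0,255]],
])

```text
clock: 7.05
tcp_pos: [0.4544, -0.0962, 0.0662]
orientation: [-0.0, -0.121, 0.993, 0.0]
wrist_force: [-1.9, 0.5, 2.6]
finger_gap: -0.0
grip_force: 1.3
```

Key 3 is up. On to key 4.

Emit:
jog_arm([
  [[0,0,-0.048,0,0,0,255],[-0.004,-0.112,0,0,0,0,255],[0,-0.112,0,0,0,0,255],[0,0,0,0,0,0,255],[0,0,0.032,0,0,0,255],[0,0,0.008,0,0,0,255],[0,0,0.008,0,0,0,255],[0,0,0,0,0,0,255],[0,0,0,0,0,0,255]],
])

```text
clock: 7.95
tcp_pos: [0.4688, -0.1501, 0.0662]
orientation: [-0.0, -0.121, 0.993, 0.001]
wrist_force: [-1.6, 1.1, 2.4]
finger_gap: -0.0004
grip_force: 1.3
```

Key 4 is up too. Going back to key 2.

Emit:
jog_arm([
  [[0,0,-0.064,0,0,0,255],[0.004,0.149,0,0,0,0,255],[0,0.149,0,0,0,0,255],[0,0.15,0,0,0,0,255],[0,0,0,0,0,0,255],[0,0,0.064,0,0,0,255],[0,0,0.012,0,0,0,255],[0,0,0.004,0,0,0,255],[0,0,0.004,0,0,0,255],[0,0,0,0,0,0,255]],
])

```text
clock: 8.95
tcp_pos: [0.4417, -0.0424, 0.0618]
orientation: [0.0, -0.121, 0.993, 0.001]
wrist_force: [-1.3, 3.8, 5.0]
finger_gap: -0.0004
grip_force: 2.4
```

Emit:
jog_arm([
  [[0,0,0.004,0,0,0,255],[0,0,0.004,0,0,0,255],[0,0,0,0,0,0,255]],
])

```text
clock: 9.25
tcp_pos: [0.4417, -0.0424, 0.06]
orientation: [0.0, -0.121, 0.993, 0.001]
wrist_force: [-1.4, 3.5, 6.8]
finger_gap: 0.0001
grip_force: 3.3
```

Emit:
jog_arm([
  [[0,0,0.004,0,0,0,255],[0,0,0.003,0,0,0,255],[0,0,0,0,0,0,255]],
])

```text
clock: 9.55
tcp_pos: [0.4417, -0.0424, 0.0584]
orientation: [0.0, -0.121, 0.993, 0.001]
wrist_force: [-2.5, 2.9, 6.9]
finger_gap: -0.0
grip_force: 4.0
```

Force stopped rising at 6.9 N, which fits a released key. Lifting to 66.4 mm to check that it follows.

Emit:
jog_arm([
  [[0,0,-0.016,0,0,0,255],[0,0,-0.016,0,0,0,255],[0,0,0,0,0,0,255],[0,0,0,0,0,0,255]],
])

```text
clock: 9.95
tcp_pos: [0.4422, -0.043, 0.0659]
orientation: [0.0, -0.121, 0.993, -0.0]
wrist_force: [-0.7, 1.2, 2.0]
finger_gap: 0.0002
grip_force: 1.5
```

Key 2 has followed the finger up, still touching at 2 N. Moving clear.

Emit:
jog_arm([
  [[0,0,-0.04,0,0,0,255],[0,0,-0.12,0,0,0,255],[0,0,-0.16,0,0,0,255],[0,0,-0.16,0,0,0,255],[0,0,-0.16,0,0,0,255],[0,0,0,0,0,0,255],[0,0,0,0,0,0,255],[0,0,0,0,0,0,255]],
])

```text
clock: 10.75
tcp_pos: [0.4408, -0.0424, 0.2245]
orientation: [-0.001, -0.121, 0.993, 0.0]
wrist_force: [0.1, -0.1, -0.6]
finger_gap: -0.0003
grip_force: 0.0
```

```bash
python3 - <<'E'
from h import *
c=cams.read_camera('wrist'); save(c,'w2.png'); print(env.get_state()['wrist_force'])
E
```

```text
[0.21764862 0.44308785 0.02131091]
```

View pics/w2.png

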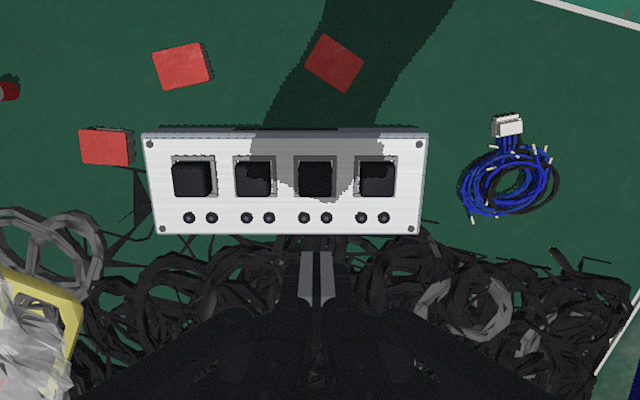

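The keys show at about (192,178), (253,178), (315,178) and (377,178), all of similar size. The loose things haven't moved and the arm is clear, so I'm handing in.

```bash
python3 -c "
from h import *
print(ticket.hand_in())"
```

```text
the job is handed in; nothing more can be done
None
```

I tapped all four keys from left to right and found the second from the left latched; I pressed it at about 7 N until it released, the last check had it up, and the job is handed in (no verdict was returned).

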